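Load a reagent bottle through a one-way gate

TASK

Take the small brown bottle with the blue cap from the open bench in front of you, stand it upright in the flared mouth of the blue and white loading lane, then slide it along the lane floor past the sprung orange gate until the gate snaps fully shut behind it, and let go. Do not lower it in beyond the gate from above, and leave the red-capped bottle standing where it is.

Things in the scene. Friction and masses are not known exactly. Their poses are not given: they have to be found in the camera images.
- blue_bottle: Brown bottle with blue screw cap, standing, about 60 g, 76 mm tall: round body 33 mm across up to about 42 mm, shoulder, then a 20 mm wide cap from 58 mm up. Origin: centre of its underside, z up; yaw is of no matter. (Similar bottles far left by the sink are not meant.)
- red_bottle: The same kind of bottle with a red cap, standing nearby on the open bench; to be left alone. Origin: centre of its underside, z up.
- lane: Fixed lane: 4 mm blue plate (the lane floor), white walls to z 24 mm. Origin: on the bench, on the centre line at the gate's pivot. x: loading direction, y left, z up. Mouth x -58 to -20 mm, flaring from 48 to 90 mm wide; plate's front edge x -76. Lane 48 mm wide up to the end wall, inner face x 88. Set a bottle down near x -42, y 0; bay behind the gate: bottle centre x 46 to 71 mm, y 0.
- gate (a joint): Orange sprung gate, rad: 0 shut against its stop, 0.92 open along the left wall. Shut, it runs from its pivot (lane x -1, y 30 mm) aslant to its tip (28, -8), z 8 to 20 mm. A bottle pushed in +x (1 to 5 N) meets it at x -4 and swings it open; its spring shuts it once the bottle is past x 46. It blocks the way back.
Not all that is in view belongs to the job. Leave any green or pink look-alike of the blue_bottle alone.

How it is judged (in metres and radians):
On the way, in this order (a step that is already met when the one before it is completed fails the run):
1. the blue-capped bottle is upright and down in the lane's mouth, in front of the shut gate (x of blue_bottle in the frame of lane between -0.075 and 0 m and y of blue_bottle in the frame of lane between -0.03 and 0.03 m and z of blue_bottle in the frame of lane below 0.016 m and angle between blue_bottle's own z axis and vertical below 0.2 rad and value of joint gate below 0.1 rad), for 0.1 s.
2. the bottle, down in the lane, holds the gate swung open as it passes (x of blue_bottle in the frame of lane between 0 and 0.05 m and z of blue_bottle in the frame of lane below 0.016 m and angle between blue_bottle's own z axis and vertical below 0.3 rad and value of joint gate above 0.35 rad), for 0.02 s.
At the end, for the whole second after the job is handed in: The blue-capped bottle stands upright (within 0.15 rad) on the lane floor between gate and end wall, its centre 38 to 80 mm past the lane's origin and within 20 mm of the centre line, at rest; the gate is shut (under 0.1 rad); the red-capped bottle stands within 30 mm of its place (x of blue_bottle in the frame of lane between 0.038 and 0.08 m and y of blue_bottle in the frame of lane between -0.02 and 0.02 m and z of blue_bottle in the frame of lane below 0.01 m and angle between each of blue_bottle, red_bottle's own z axis and vertical below 0.15 rad and value of joint gate below 0.1 rad and linear speed of blue_bottle below 0.02 m/s and distance of red_bottle from where it was at the start of the episode below 0.03 m); the robot touches nothing.
It fails at once if the red-capped bottle is knocked over or moved by more than 30 mm (angle between red_bottle's own z axis and vertical above 0.5 rad or distance of red_bottle from where it was at the start of the episode above 0.03 m).
It also fails if it takes over 45 s, if anything falls off the work surface, if the arm or the gripper's body presses on something with over 40 N, if the wrist force passes 120 N, or if a joint passes its speed limit or range.

ROBOT

A 7-joint arm with a two-finger parallel gripper is mounted at the origin on a cart in front of the work surface, level with it; the furniture and walls round the work are solid. World frame = base frame: x ahead of the robot, y to its left, z up, the work surface at z = 0. Lengths are in mm, angles in rad, forces in N, time in s.
With the tool pointing down it reaches from about 400 to 875 mm from the base axis. Payload 4.4 kg.
Tool frame: the origin (TCP) lies at the very end of the fingers, on their centre line; the grasp point (between the pads) lies 19 mm behind it (ctrl.pinch_z is the z of the grasp point in the tool frame, in mm); z points along the fingers, x is the direction in which the jaws open and shut, and the axes are right-handed (so a half turn about z gives the same grasp; the last joint's range is limited). The gripper opens to 85 mm and grips with 20 to 120 N. Pads are 22 mm wide; open, the fingers measure 114 mm over their backs; the gripper's body (76 mm by 85 mm) begins 54 mm behind the grasp point. The pads swing forward as they close: fully open they stand 13 mm farther back than shut.
Start: joints at [1.224, 0.628, 0.038, 1.517, -0.027, 0.996, -0.02], TCP at [180.158, -624.548, 231.313] pointing down, gripper open.
Joint ranges: [-3.06, 3.06], [-0.37, 2.12], [-1.25, 1.32], [0.18, 2.47], [-1.1, 4.24], [0.23, 1.98], [-2.94, 2.94]. Speed limits (rad/s): [2.57, 2.57, 3.14, 3.14, 3.14, 3.14, 3.14].

INTERFACE

Orientations are given as [roll, pitch, yaw] about the fixed x, y, z axes, in that order (R = Rz(yaw) Ry(pitch) Rx(roll)).
In Python, from cell import sensors, get_image, order, ctrl gives the robot as it stands.
- The arm moves only by the tool arm_command, never from a script. Its argument "rows" is a list that holds one entry, the list of rows, each a list of 6 numbers: the shift along the tool's x, y, z in mm, then the turn, a rotation vector about the tool's x, y, z in degrees. A call has 1 to 20 rows; each row is the pose to reach, as a shift and turn from the pose commanded when the call began, along the tool's axes at that moment; what a row does not reach only later rows make up. A row lasts 1/12 s, in which the tool goes at most 41.7 mm and 7.16 degrees, less where a joint would pass 70% of its speed; a pose out of reach is approached as far as the arm can. A call with a gripper value outside its range is refused whole. "claw" is the opening, from -1 (shut) to 1 (fully open), set as the call begins (left out, the last holds). The fingers move at their own pace and stop on an object; the grip force is fixed at half the most. Time passes only in rows, so rows that repeat a pose let the fingers close. It gives the time, the measured TCP pose, the force and the opening at its end, in the units of the state.
- sensors.read_state(): the state, without advancing time (a new reading comes with each control period).
- get_image(name): name is "scene" or "top" or "wrist"; returns a dict with "pixels" (400x640x3 uint8, red, green, blue), "z_map" (400x640 float32, mm along the optical axis (not along the pixel's ray), 0 where there is no reading), "K" (3x3 intrinsics, pixels), "k1" (the pictures are not rectified: a ray, as slopes to the right and down, at radius r is drawn at 1 + k1 r^2 times it, then the intrinsics apply), "pose" (4x4, takes a point from camera to world coordinates). Camera axes: x right, y up, looking along -z (the intrinsics and any distortion apply to the point x, -y, -z); pixel columns grow to the right and rows downward; lengths in mm; the calibration is good to about 2 mm. A picture is of the moment at which its call begins.
- order.finish_job(): hands the job in, once; it reports no verdict.
The state is a dict: "clock": time; "qpos": joint angles; "qd": joint speeds; "tau": joint torques, N m; "eef_pos": TCP position; "tool_rot": TCP orientation; "force": force on the tool from outside, world axes, zero at the start; "torque": the same for the moment, N m; "width": finger opening in mm.
Only numpy, scipy, OpenCV 4.12 (cv2) and the standard library are available. Lean on these libraries where they do the work, as an engineer would, in place of code of your own. Each camera call takes 0.05 s, during which the arm holds its last target.

## Working session

There is one attempt and no reset: what is moved stays moved. The work goes in short steps, Python scripts to look and compute and a tool call to move; the robot and the scene stay as the last step left them, time stands still between calls to the robot, and variables do not carry over. Pictures are saved under pics/ and viewed, and the job is handed in when it is done.

Besides the shell and the picture viewer there is one more tool, called after "Request:" by a JSON object that holds its "method" and its "body". arm_command: Moves the arm, as the interface text tells. Its arguments: {"type":"object","properties":{"rows":{"type":"array","items":{"type":"array","items":{"type":"array","items":{"type":"number"}}}},"claw":{"type":"number"}},"required":["rows"]}

```bash
ls; mkdir -p pics
cat > h.py <<'E'
import numpy as np, cv2
from cell import sensors, get_image, order, ctrl
def save(im,name,crop=None,scale=1):
    p=im["pixels"][:,:,::-1]
    if crop: x0,y0,x1,y1=crop; p=p[y0:y1,x0:x1]
    p=cv2.resize(p,None,fx=scale,fy=scale,interpolation=cv2.INTER_CUBIC)
    cv2.imwrite("pics/"+name,p)
def ray(im,u,v):
    K=im["K"]; k=im["k1"]
    d=np.array([(u-K[0,2])/K[0,0],(v-K[1,2])/K[1,1]]); s=d.copy()
    for _ in range(30): s=d/(1+k*(s@s))
    return np.array([s[0],-s[1],-1.])
def pt(im,u,v,z=None):
    r=ray(im,u,v); P=im["pose"]; R=P[:3,:3];t=P[:3,3]
    if z is None: return R@(r*float(im["z_map"][int(round(v)),int(round(u))]))+t
    w=R@r; return t+w*(z-t[2])/w[2]
def proj(im,p):
    P=im["pose"]; c=P[:3,:3].T@(np.array(p)-P[:3,3]); s=np.array([c[0],-c[1]])/-c[2]
    s=s*(1+im["k1"]*(s@s)); K=im["K"]; return K[0,0]*s[0]+K[0,2],K[1,1]*s[1]+K[1,2]
E
python3 - <<'E'
from h import *
for n in ["scene","top","wrist"]:
    im=get_image(n); save(im,n+"0.png"); print(n,im["pose"].round(2).tolist(),im["K"][0,0],im["k1"])
print(sensors.read_state(),ctrl.pinch_z)
E
```

```text
pics
scene [[-0.53, 0.61, -0.59, 30.39], [-0.85, -0.39, 0.37, 351.96], [-0.0, 0.69, 0.72, 662.2], [0.0, 0.0, 0.0, 1.0]] 392.36122741452107 -0.018256929670282463
top [[-0.01, 0.98, -0.18, 379.32], [-1.0, -0.01, 0.01, 45.19], [0.01, 0.18, 0.98, 880.86], [0.0, 0.0, 0.0, 1.0]] 364.22793426272085 -0.05813843818135863
wrist [[0.28, 0.92, 0.27, 247.65], [-0.96, 0.27, 0.08, -605.99], [-0.0, -0.28, 0.96, 372.73], [0.0, 0.0, 0.0, 1.0]] 333.816028531926 -0.004262676778862476
{'clock': 0.15, 'qpos': array([ 1.22418215,  0.62912276,  0.03844029,  1.51813278, -0.02701573,
        0.99630178, -0.02004196]), 'qd': array([ 0.00022853, -0.00205165, -0.00121605, -0.00312219, -0.0014594 ,
        0.00068739, -0.00051569]), 'tau': array([ 1.90104140e-03, -5.63799727e+01,  1.22706492e+00, -1.93652970e+01,
        1.08947034e-02,  7.35022710e-03,  3.69169697e-06]), 'eef_pos': array([ 180.04953911, -624.07433204,  230.60901796]), 'tool_rot': array([-3.14158092e+00,  1.44750860e-03, -1.29002598e+00]), 'force': array([ 0.19899213, -0.21659193, -0.17793709]), 'torque': array([0.03003313, 0.03334003, 0.01407998]), 'width': 85.07749965913654} -18.700000000000003
```

View pics/scene0.png

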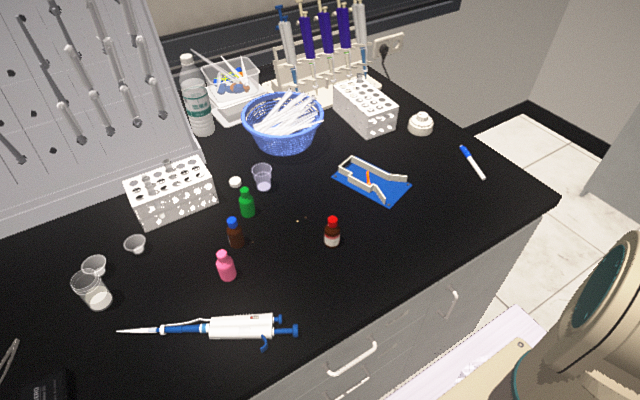

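View pics/top0.png

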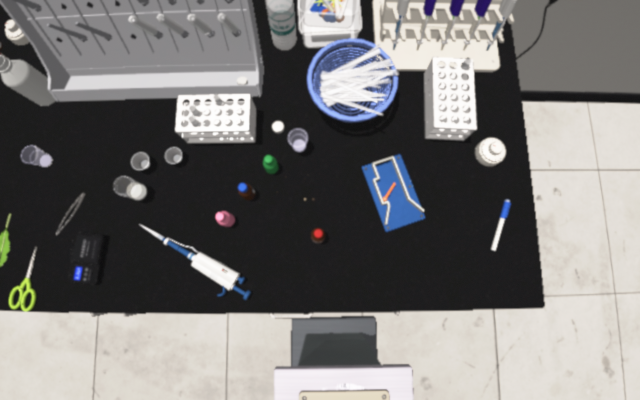

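View pics/wrist0.png

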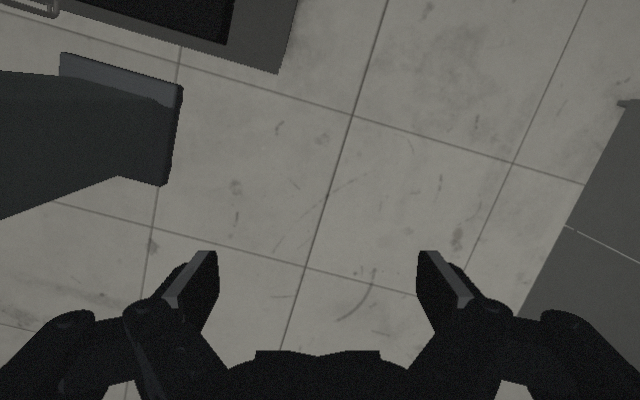

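Candidates in the top view are blue cap on brown (245,189), green (270,163), pink (225,218) and red cap on brown (318,236). In the scene view they are (236,232), (246,202), (226,266) and (332,230). I choose the blue-capped one and check it in a close crop.

Run:
```python
from h import *
im=get_image("top"); save(im,"topA.png",(350,140,440,240),6); save(im,"topB.png",(210,140,340,250),6)
im=get_image("scene"); save(im,"scB.png",(200,180,350,290),5); save(im,"scA.png",(320,140,420,215),8)
```

```text
(no output)
```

View pics/topA.png

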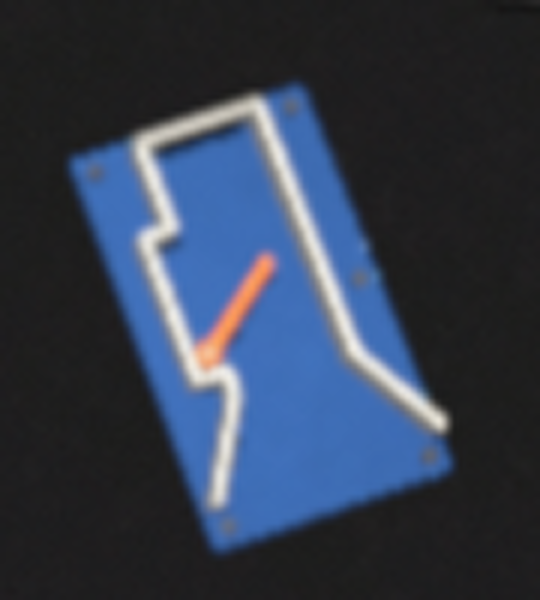

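View pics/topB.png

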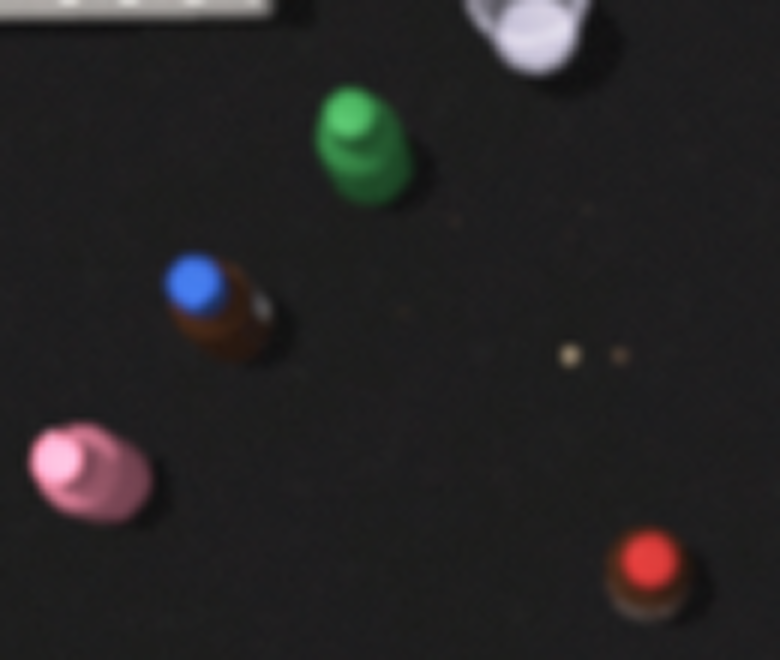

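View pics/scB.png

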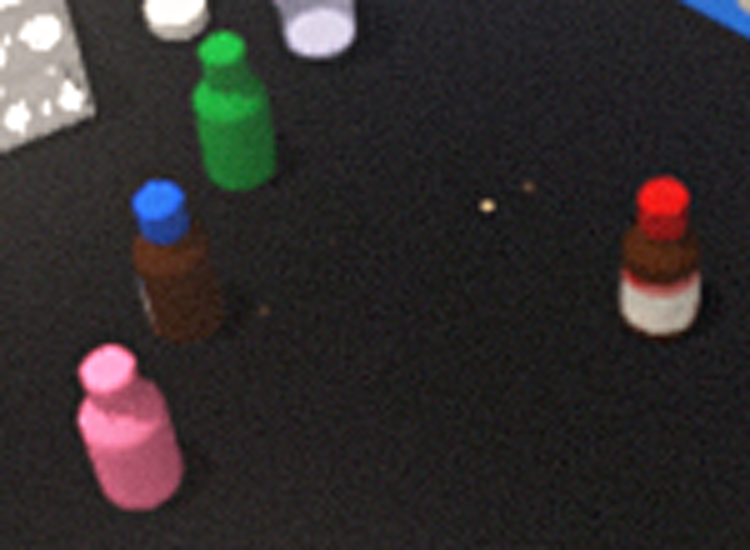

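View pics/scA.png

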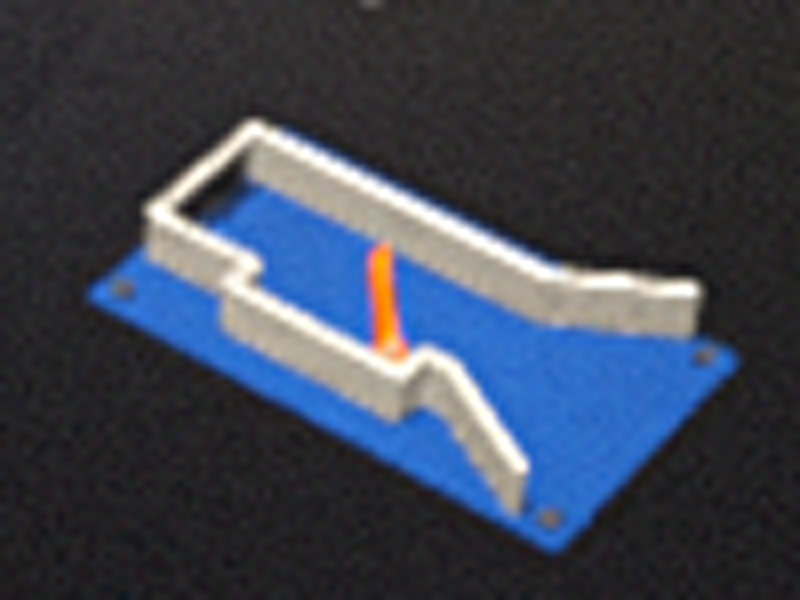

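The crop confirms it: brown body with a blue cap (topB 195,283 and scB 160,197). Next I fit the lane pose from both views.

Run:
```python
from h import *
from scipy.optimize import least_squares
T=get_image("top");S=get_image("scene")
def f(c,s,o): return (o[0]+(c[0]+.5)/s-.5, o[1]+(c[1]+.5)/s-.5)
tA=lambda *c:f(c,6,(350,140)); tB=lambda *c:f(c,6,(210,140)); sB=lambda *c:f(c,5,(200,180)); sA=lambda *c:f(c,8,(320,140))
print("blue",pt(T,*tB(195,283),76).round(1),pt(S,*sB(160,196),76).round(1))
print("red",pt(T,*tB(651,558),76).round(1),pt(S,*sB(664,193),76).round(1))
print("depth lane",[pt(T,*tA(*c)).round(1).tolist() for c in [(290,400),(210,200),(300,215)]])
names=["BL","BR","FR","FL"]
a=[pt(T,*tA(*c),4)[:2] for c in [(70,160),(300,85),(453,468),(217,552)]]
b=[pt(S,*sA(*c),4)[:2] for c in [(88,295),(None or 262,125),(738,357),(556,552)]]
print(np.round(a,1).tolist());print(np.round(b,1).tolist())
for q in (a,b): print("edges",[round(float(np.linalg.norm(q[i]-q[(i+1)%4])),1) for i in range(4)])
# features (lane) : pixel
F=[(T,tA(208,358),(-1,30,20)),(T,tA(268,262),(28,-8,20)),(T,tA(252,120),(88,-24,24)),(T,tA(345,355),(-20,-24,24)),(T,tA(437,432),(-58,-45,24)),(T,tA(224,500),(-58,45,24)),
(S,sA(382,248),(28,-8,20)),(S,sA(392,345),(-1,30,20)),(S,sA(690,290),(-58,-45,24)),(S,sA(550,285),(-20,-24,24)),(S,sA(250,145),(88,-24,24)),(S,sA(528,468),(-58,45,24))]
def place(p,q):
    c,s=np.cos(p[2]),np.sin(p[2]); return [p[0]+c*q[0]-s*q[1],p[1]+s*q[0]+c*q[1],q[2]]
def res(p):
    r=[]
    for im,uv,q in F: r+=list((np.array(pt(im,*uv,q[2]))-place(p,q))[:2])
    for q in (a[2]+a[3])/2,: r+=list((q-place(p,(-76,0,4))[:2])) 
    return np.array(r)
p=least_squares(res,[600,-120,-.3],loss='soft_l1',f_scale=3).x
print("lane",p,np.degrees(p[2]));print(res(p).reshape(-1,2).round(1).tolist())
for d in (90,0): pass
th=[np.degrees(np.arctan2(*(u-v)[::-1])) for u,v in((a[1],a[2]),(a[0],a[3]),(b[0],b[3]))];print(th)
```

```text
blue [558.6 223.5  76. ] [561.5 225.5  76. ]
red [453.2  52.2  76. ] [455.5  55.   76. ]
depth lane [[521.9, -142.7, 6.2], [606.9, -113.9, 3.1], [594.9, -146.5, 24.1]]
[[624.2, -56.1], [656.1, -153.8], [493.6, -208.7], [460.5, -110.8]]
[[625.3, -54.0], [663.7, -147.7], [496.2, -205.6], [462.8, -107.3]]
edges [102.8, 171.5, 103.4, 172.6]
edges [101.2, 177.2, 103.8, 171.0]
lane [ 5.48403179e+02 -1.34058238e+02  3.35785598e-01] 19.239097576297343
[[-0.5, -1.3], [-1.1, -1.0], [-4.4, -1.0], [-0.4, 1.4], [-2.9, -1.6], [0.4, -0.1], [2.8, 0.2], [6.4, -2.4], [3.5, -0.4], [-1.1, 1.5], [-1.0, 4.2], [0.5, 3.3], [0.4, -0.6]]
[np.float64(18.664786678540775), np.float64(18.47725880501444), np.float64(18.155696502269258)]
```

```bash
cat >> h.py <<'E'
from scipy.spatial.transform import Rotation as Ro
def rel(targets,start=None):
    s=sensors.read_state(); p0=np.array(s["eef_pos"]) if start is None else np.array(start[:3])
    R0=Ro.from_euler('xyz',s["tool_rot"])
    for (x,y,z,yaw) in targets:
        d=R0.inv().apply(np.array([x,y,z])-p0)
        rv=(R0.inv()*Ro.from_euler('xyz',[np.pi,0,np.radians(yaw)])).as_rotvec(degrees=True)
        print("tgt",(x,y,z,yaw),"shift",d.round(1).tolist(),"turn",rv.round(2).tolist())
def st():
    s=sensors.read_state(); print(round(s["clock"],2),s["eef_pos"].round(1),np.degrees(s["tool_rot"]).round(2),s["force"].round(1),round(s["width"],1),s["qpos"].round(2))
E
python3 - <<'E'
from h import *
T=get_image("top");S=get_image("scene")
f=lambda c,s,o:(o[0]+(c[0]+.5)/s-.5, o[1]+(c[1]+.5)/s-.5)
for n,c,d in(("green",(352,112),(222,48)),("pink",(58,458),(110,370))):
  print(n,pt(T,*f(c,6,(210,140)),76).round(),pt(S,*f(d,5,(200,180)),76).round())
st(); rel([(450,-350,240,-20),(500,-100,230,20),(560,224,230,40)],[180.158,-624.548,231.313])
E
```

```text
green [625. 165.  76.] [626. 169.  76.]
pink [492. 273.  76.] [492. 276.  76.]
0.45 [ 180.2 -624.5  231.2] [-1.800e+02  1.000e-02 -7.391e+01] [-0.5  0.2  0.2] 85.7 [ 1.22  0.63  0.04  1.52 -0.03  1.   -0.02]
tgt (450, -350, 240, -20) shift [-189.0, -335.4, -8.6] turn [-0.01, 0.01, -53.91]
tgt (500, -100, 230, 20) shift [-415.4, -452.7, 1.4] turn [-0.01, 0.01, -93.91]
tgt (560, 224, 230, 40) shift [-710.1, -600.1, 1.4] turn [-0.01, 0.0, -113.91]
```

Request:
{"method": "arm_command", "body": {"rows": [[[-189,-335,-9,0,0,-54],[-189,-335,-9,0,0,-54],[-189,-335,-9,0,0,-54],[-189,-335,-9,0,0,-54],[-189,-335,-9,0,0,-54],[-189,-335,-9,0,0,-54],[-189,-335,-9,0,0,-54],[-189,-335,-9,0,0,-54],[-189,-335,-9,0,0,-54],[-415,-453,1,0,0,-94],[-415,-453,1,0,0,-94],[-415,-453,1,0,0,-94],[-415,-453,1,0,0,-94],[-415,-453,1,0,0,-94],[-415,-453,1,0,0,-94],[-415,-453,1,0,0,-94],[-415,-453,1,0,0,-94]]], "claw": 1}}

```text
clock: 1.87
eef_pos: [501.6, -95.0, 230.8]
tool_rot: [-3.14, -0.002, 0.359]
force: [-0.8, -0.1, 0.4]
width: 85.6
```

Run:
```python
from h import *
st()
w=get_image("wrist"); save(w,"w1.png")
rel([(560,224,200,40),(535,215,200,40)])
```

```text
1.87 [501.6 -95.  230.8] [-1.799e+02 -1.400e-01  2.055e+01] [-0.8 -0.1  0.4] 85.6 [ 0.45  0.46 -0.45  1.89  0.26  0.84  0.22]
tgt (560, 224, 200, 40) shift [167.4, -281.8, 30.7] turn [0.0, -0.04, -19.68]
tgt (535, 215, 200, 40) shift [140.8, -282.0, 30.7] turn [0.0, -0.04, -19.68]
```

View pics/w1.png

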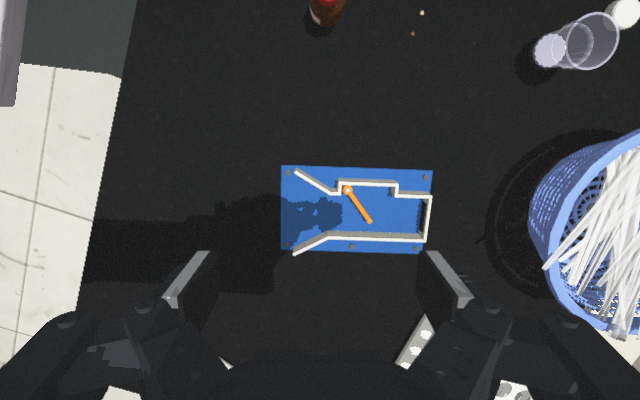

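The wrist view shows the lane from above: plate corners near (282,165), (433,170), (418,252) and (281,252), gate (347,190)→(369,221). I'll enlarge it to refine the lane pose.

Run:
```python
from h import *
import pickle
w=get_image("wrist"); save(w,"w2.png",(270,155,440,265),4.6); pickle.dump(w,open("w2.pkl","wb")); st()
```

```text
1.97 [ 500.4 -100.5  230.4] [1.7996e+02 2.0000e-02 2.0120e+01] [-0.4 -0.9  0.4] 85.2 [ 0.46  0.46 -0.45  1.89  0.26  0.84  0.22]
```

View pics/w2.png

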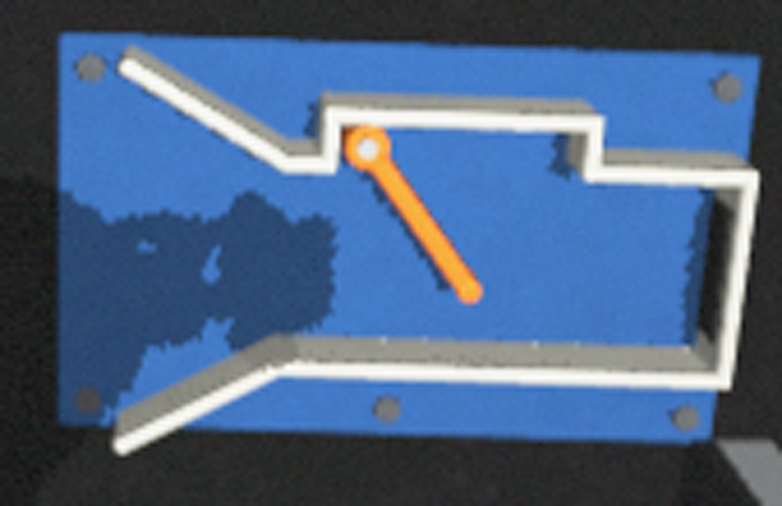

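Run:
```python
from h import *
import pickle
from scipy.optimize import least_squares
w=pickle.load(open("w2.pkl","rb"))
g=lambda u,v:(270+(u+.5)/4.6-.5,155+(v+.5)/4.6-.5)
F=[((367,148),(-1,30,20)),((470,293),(28,-8,20)),((282,360),(-20,-24,24)),((722,374),(88,-24,24)),((288,172),(-20,24,24)),((740,188),(88,24,24)),((121,74),(-58,45,24)),((116,435),(-58,-45,24))]
P=[pt(w,*g(*c),q[2])[:2] for c,q in F]
A=[pt(w,*g(58,33),4)[:2],pt(w,*g(58,425),4)[:2]]
def place(p,q):
    c,s=np.cos(p[2]),np.sin(p[2]); return np.array([p[0]+c*q[0]-s*q[1],p[1]+s*q[0]+c*q[1]])
res=lambda p:np.concatenate([a-place(p,q) for a,(c,q) in zip(P,F)])
r=least_squares(res,[548,-134,.33],loss='soft_l1',f_scale=2);p=r.x
print(p,np.degrees(p[2]));print(res(p).reshape(-1,2).round(1).tolist())
c,s=np.cos(p[2]),np.sin(p[2])
print([(np.array([[c,s],[-s,c]])@(a-p[:2])).round(1) for a in A])
rel([(560,224,200,40),(525,210,200,40)],[500,-100,230])
```

```text
[ 5.50764448e+02 -1.34565921e+02  3.20466849e-01] 18.361397916457513
[[0.5, -0.8], [-1.8, 1.0], [1.3, 0.4], [1.2, 0.4], [0.7, -0.1], [-0.2, -0.7], [-1.3, 0.5], [-0.7, -0.6]]
[array([-75.7,  51.3]), array([-75.2, -52.4])]
tgt (560, 224, 200, 40) shift [167.8, -283.6, 29.7] turn [0.04, 0.03, -19.88]
tgt (525, 210, 200, 40) shift [130.1, -282.5, 29.7] turn [0.04, 0.03, -19.88]
```

Request:
{"method": "arm_command", "body": {"rows": [[[150,-331,30,0,0,-20],[150,-331,30,0,0,-20],[150,-331,30,0,0,-20],[150,-331,30,0,0,-20],[150,-331,30,0,0,-20],[150,-331,30,0,0,-20],[150,-331,30,0,0,-20],[150,-331,30,0,0,-20],[150,-331,30,0,0,-20],[150,-331,30,0,0,-20],[150,-331,30,0,0,-20]]]}}

```text
clock: 2.88
eef_pos: [528.0, 262.2, 199.8]
tool_rot: [3.141, 0.001, 0.7]
force: [-0.3, -1.1, -0.1]
width: 85.1
```

Run:
```python
from h import *
import pickle
get_image("top")
w=get_image("wrist"); save(w,"w3.png"); pickle.dump(w,open("w3.pkl","wb")); st()
```

```text
2.98 [528.5 259.  199.9] [1.7989e+02 1.0000e-01 3.9890e+01] [-0.5  0.2  0.3] 85.4 [-0.19  0.62 -0.51  1.72  0.37  0.9  -0.15]
```

View pics/w3.png

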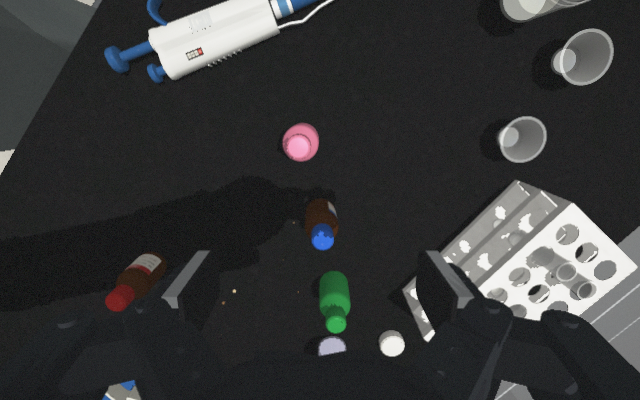

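Run:
```python
from h import *
import pickle
w=get_image("wrist"); st(); save(w,"w4.png",(270,180,370,260),7)
p=w["pixels"].astype(int)
m=((p[:,:,2]>p[:,:,0]+60)&(p[:,:,2]>100)); m[:200]=0;m[260:]=0;m[:,:300]=0;m[:,345:]=0
v,u=np.nonzero(m);print(len(u),u.mean(),v.mean(),u.min(),u.max(),v.min(),v.max())
st()
```

```text
3.03 [528.6 258.8 200.1] [1.7989e+02 8.0000e-02 3.9850e+01] [ 0.8 -1.3  0.1] 85.4 [-0.19  0.62 -0.51  1.72  0.37  0.9  -0.15]
435 323.0873563218391 236.74942528735633 312 334 224 249
3.03 [528.6 258.8 200.1] [1.7989e+02 8.0000e-02 3.9850e+01] [ 0.8 -1.3  0.1] 85.4 [-0.19  0.62 -0.51  1.72  0.37  0.9  -0.15]
```

View pics/w4.png

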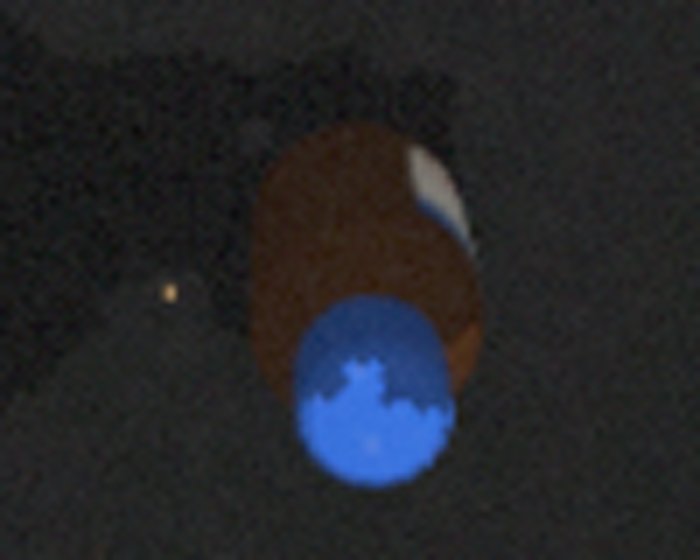

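Run:
```python
from h import *
w=get_image("wrist"); st()
b=pt(w,270+(375.5)/7-.5,180+(408.5)/7-.5,76); print(b)
rel([(*b[:2],120,40),(*b[:2],46,40)])
```

```text
3.08 [528.6 259.  200.2] [1.7991e+02 6.0000e-02 3.9850e+01] [-0.1  0.  -0. ] 85.5 [-0.19  0.62 -0.51  1.72  0.37  0.9  -0.15]
[560.48298711 226.6029122   76.        ]
tgt (np.float64(560.4829871053654), np.float64(226.60291219967377), 120, 40) shift [3.8, 45.2, 80.3] turn [0.09, 0.06, -0.15]
tgt (np.float64(560.4829871053654), np.float64(226.60291219967377), 46, 40) shift [3.9, 45.1, 154.3] turn [0.09, 0.06, -0.15]
```

Request:
{"method": "arm_command", "body": {"rows": [[[3.6,45.5,20,0,0,0],[3.6,45.5,60,0,0,0],[3.6,45.5,90,0,0,0],[3.6,45.5,110,0,0,0],[3.6,45.5,125,0,0,0],[3.6,45.5,138,0,0,0],[3.6,45.5,146,0,0,0],[3.6,45.5,146,0,0,0],[3.6,45.5,146,0,0,0],[3.6,45.5,146,0,0,0]]], "claw": 0.5}}

```text
clock: 3.92
eef_pos: [560.5, 229.9, 55.4]
tool_rot: [3.141, -0.002, 0.699]
force: [-0.3, -0.3, -0.4]
width: 63.9
```

Run:
```python
from h import *
st(); w=get_image("wrist"); save(w,"w5.png"); s=get_image("scene"); save(s,"s5.png",(180,140,320,280),4)
```

```text
3.92 [560.5 229.9  55.4] [ 1.7997e+02 -1.1000e-01  4.0070e+01] [-0.3 -0.3 -0.4] 63.9 [-0.19  0.83 -0.4   1.77  0.5   0.64 -0.18]
```

View pics/w5.png

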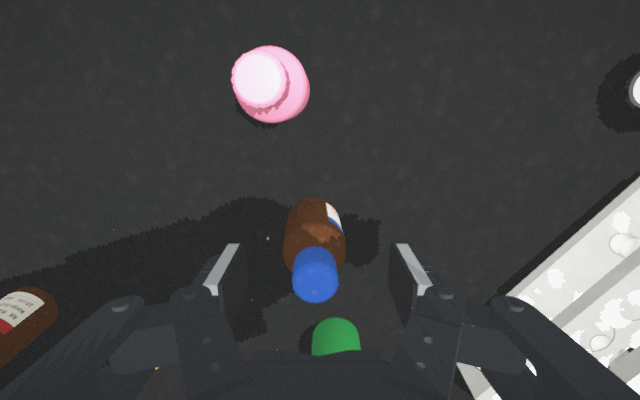

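View pics/s5.png

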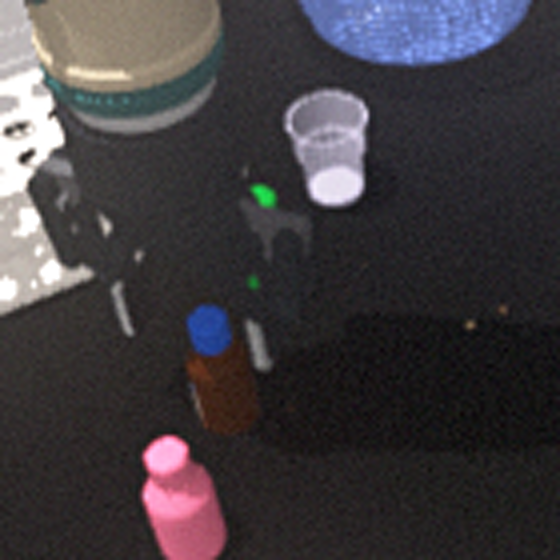

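Run:
```python
from h import *
st(); w=get_image("wrist"); b=pt(w,315,277,76);print(b); st(); rel([(560.4,226,54,40)])
save(w,"w6.png",(260,180,370,320),4)
```

```text
4.02 [560.4 230.   55.5] [ 1.7996e+02 -1.2000e-01  4.0080e+01] [ 0.1  1.1 -0.3] 64.1 [-0.19  0.83 -0.4   1.77  0.5   0.64 -0.18]
[558.88385874 228.72225588  76.        ]
4.07 [560.4 229.9  55.4] [ 1.7996e+02 -1.0000e-01  4.0080e+01] [-0.3 -0.   1.2] 64.3 [-0.19  0.83 -0.4   1.77  0.5   0.64 -0.18]
tgt (560.4, 226, 54, 40) shift [-2.5, 3.0, 1.4] turn [0.04, -0.1, 0.08]
```

View pics/w6.png

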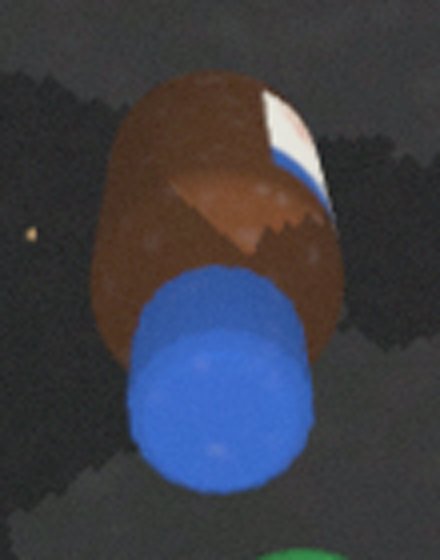

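Request:
{"method": "arm_command", "body": {"rows": [[[-2.3,2.6,1.2,0,0,0],[-2.3,2.6,1.2,0,0,0],[-2.3,2.6,1.2,0,0,0]]]}}

```text
clock: 4.32
eef_pos: [559.7, 225.6, 53.3]
tool_rot: [3.141, 0.0, 0.699]
force: [0.2, 0.1, 0.4]
width: 63.7
```

Request:
{"method": "arm_command", "body": {"rows": [[[0,0,0,0,0,0],[0,0,0,0,0,0],[0,0,0,0,0,0],[0,0,0,0,0,0],[0,0,0,0,0,0],[0,0,0,0,0,0]]], "claw": -1}}

```text
clock: 4.82
eef_pos: [559.8, 226.4, 53.3]
tool_rot: [3.142, -0.001, 0.7]
force: [0.9, -0.4, 1.5]
width: 17.7
```

Run:
```python
from h import *
st(); w=get_image("wrist"); save(w,"w7.png",(220,160,420,340),3); s=get_image("scene"); save(s,"s7.png",(180,140,320,280),4)
st()
c,s_=np.cos(np.radians(18.4)),np.sin(np.radians(18.4))
L=lambda x,y:(550.4+c*x-s_*y,-134.5+s_*x+c*y)
print(L(-42,0),L(60,0),L(55,0))
x,y=L(-42,0)
rel([(560,226,154,40),(540,40,160,25),(x,y,150,18.4)])
```

```text
4.82 [559.8 226.4  53.3] [ 1.800e+02 -4.000e-02  4.009e+01] [ 0.9 -0.4  1.5] 17.7 [-0.19  0.83 -0.4   1.78  0.5   0.64 -0.18]
4.92 [559.9 226.4  53.3] [ 1.7999e+02 -4.0000e-02  4.0090e+01] [1.3 0.3 1.8] 17.8 [-0.19  0.83 -0.4   1.78  0.5   0.64 -0.18]
(np.float64(510.5472075109311), np.float64(-147.7572595517783)) (np.float64(607.3325606986698), np.float64(-115.56105778317385)) (np.float64(602.5881806404473), np.float64(-117.13930296790937))
tgt (560, 226, 154, 40) shift [-0.1, 0.4, -100.7] turn [0.01, -0.04, 0.09]
tgt (540, 40, 160, 25) shift [-135.1, 129.8, -106.7] turn [0.0, -0.04, 15.09]
tgt (np.float64(510.5472075109311), np.float64(-147.7572595517783), 150, 18.4) shift [-278.6, 254.5, -96.8] turn [-0.0, -0.04, 21.69]
```

View pics/w7.png

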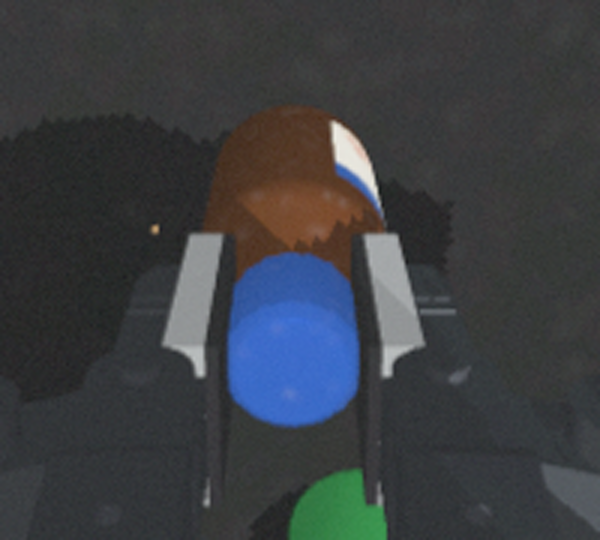

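View pics/s7.png

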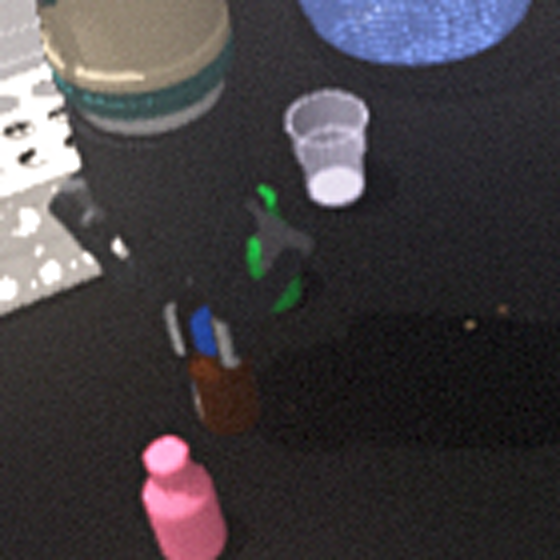

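The cap is centred between the pads and the bottle stands upright. Now I lift straight up, carry it clear of the red bottle, and stop above the mouth.

Request:
{"method": "arm_command", "body": {"rows": [[[0,0,-15,0,0,0],[0,0,-40,0,0,0],[0,0,-75,0,0,0],[0,0,-105,0,0,0],[-30,29,-107,0,0,5],[-55,53,-107,0,0,10],[-83,80,-107,0,0,15],[-110,105,-105,0,0,18],[-138,130,-103,0,0,21.7],[-166,155,-100,0,0,21.7],[-194,180,-97,0,0,21.7],[-222,205,-97,0,0,21.7],[-248,228,-97,0,0,21.7],[-268,245,-97,0,0,21.7],[-278.6,254.5,-97,0,0,21.7],[-278.6,254.5,-97,0,0,21.7],[-278.6,254.5,-97,0,0,21.7],[-278.6,254.5,-97,0,0,21.7]]]}}

```text
clock: 6.42
eef_pos: [510.5, -146.4, 150.1]
tool_rot: [-3.141, -0.0, 0.322]
force: [-0.2, 0.6, 0.4]
width: 18.1
```

Run:
```python
from h import *
st(); w=get_image("wrist"); save(w,"w8.png"); s=get_image("scene"); save(s,"s8.png",(300,100,440,220),5)
t=get_image("top"); save(t,"t8.png",(210,120,450,260),3)
st(); rel([(510.5,-147.8,90,18.4),(510.5,-147.8,60,18.4)])
```

```text
6.42 [ 510.5 -146.4  150.1] [-1.7994e+02 -3.0000e-02  1.8470e+01] [-0.2  0.6  0.4] 18.1 [ 0.51  0.6  -0.42  1.92  0.36  0.69  0.19]
6.57 [ 510.7 -146.2  150.2] [-1.7996e+02 -2.0000e-02  1.8550e+01] [ 0.8 -0.5  0.5] 17.6 [ 0.5   0.6  -0.42  1.92  0.36  0.69  0.19]
tgt (510.5, -147.8, 90, 18.4) shift [-0.7, 1.5, 60.2] turn [-0.04, -0.02, 0.15]
tgt (510.5, -147.8, 60, 18.4) shift [-0.7, 1.5, 90.2] turn [-0.04, -0.02, 0.15]
```

View pics/w8.png

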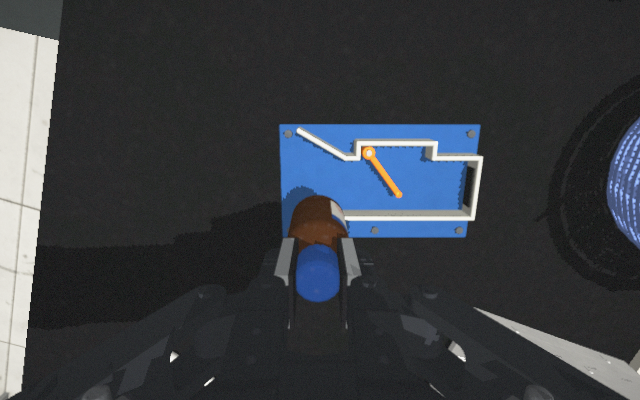

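View pics/s8.png

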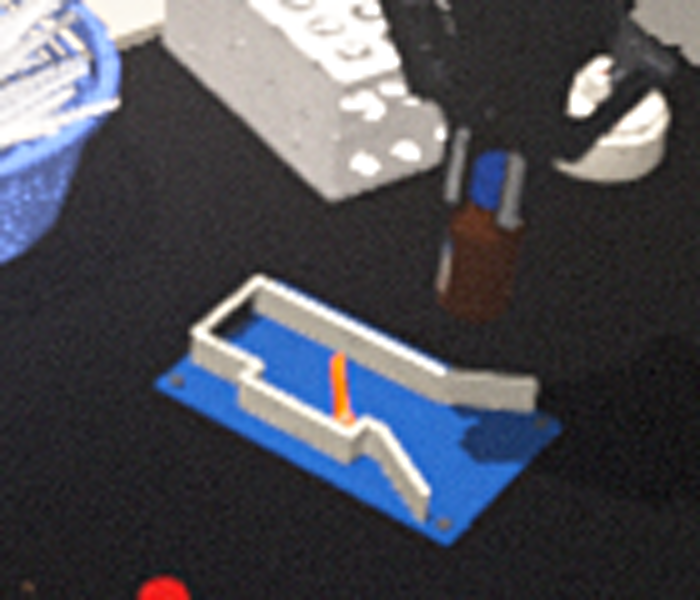

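The bottle hangs over the mouth, and the wrist view shows the gate shut (369,153→400,195). I'll check the lane pose again from this view before lowering.

Run:
```python
from h import *
w=get_image("wrist"); save(w,"w9.png",(275,115,490,305),3.5); import pickle; pickle.dump(w,open("w9.pkl","wb"))
```

```text
(no output)
```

View pics/w9.png

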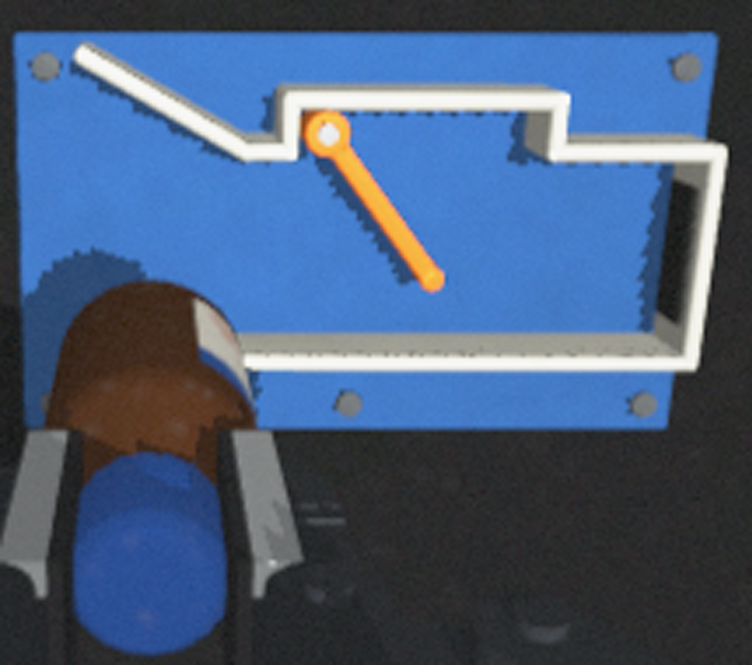

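Run:
```python
from h import *
import pickle
from scipy.optimize import least_squares
w=pickle.load(open("w9.pkl","rb"))
g=lambda u,v:(275+(u+.5)/3.5-.5,115+(v+.5)/3.5-.5)
F=[((328,132),(-1,30,20)),((432,281),(28,-8,20)),((685,357),(88,-24,24)),((246,160),(-20,24,24)),((708,161),(88,24,24)),((79,64),(-58,45,24)),((300,356),(-6.6,-24,24))]
P=[pt(w,*g(*c),q[2])[:2] for c,q in F]
def place(p,q):
    c,s=np.cos(p[2]),np.sin(p[2]); return np.array([p[0]+c*q[0]-s*q[1],p[1]+s*q[0]+c*q[1]])
def res(p):
    r=np.array([a-place(p,q) for a,(c,q) in zip(P,F)])
    return r.ravel()
p=least_squares(res,[548,-134,.33],loss='soft_l1',f_scale=2).x
print(p,np.degrees(p[2]));print(res(p).reshape(-1,2).round(1).tolist())
h=sensors.read_state()["eef_pos"]; zc=h[2]+22.7
b=pt(w,*g(150,580),zc); print("cap",b,h)
c,s=np.cos(p[2]),np.sin(p[2])
print("cap in lane",np.array([[c,s],[-s,c]])@(b[:2]-p[:2]),"tcp in lane",np.array([[c,s],[-s,c]])@(h[:2]-p[:2]))
x,y=place(p,(-43,0)); rel([(x,y,60,np.degrees(p[2]))])
```

```text
[ 5.50751151e+02 -1.34644615e+02  3.19815607e-01] 18.324084483390113
[[0.6, -0.2], [-2.0, 0.9], [0.6, -0.3], [0.2, -0.3], [-0.4, -0.3], [-0.5, 0.4], [1.2, -0.1]]
cap [ 510.3176497  -146.88490299  172.88271467] [ 510.64611963 -146.43674668  150.18271467]
cap in lane [-42.23149917   1.09232562] tcp in lane [-41.77878829   1.41448929]
tgt (np.float64(509.93153484447663), np.float64(-148.16345064734998), 60, np.float64(18.324084483390113)) shift [-1.3, 1.4, 90.2] turn [-0.02, -0.02, 0.21]
```

Request:
{"method": "arm_command", "body": {"rows": [[[-0.5,1.2,20,0,0,0.2],[-0.5,1.2,45,0,0,0.2],[-0.5,1.2,68,0,0,0.2],[-0.5,1.2,80,0,0,0.2],[-0.5,1.2,87,0,0,0.2],[-0.5,1.2,90,0,0,0.2],[-0.5,1.2,91.5,0,0,0.2],[-0.5,1.2,92.5,0,0,0.2],[-0.5,1.2,92.5,0,0,0.2],[-0.5,1.2,92.5,0,0,0.2]]]}}

```text
clock: 7.45
eef_pos: [510.8, -149.4, 58.3]
tool_rot: [3.141, -0.001, 0.317]
force: [-0.6, -0.5, -0.4]
width: 18.0
```

Run:
```python
from h import *
st(); w=get_image("wrist"); save(w,"w10.png"); s=get_image("scene"); save(s,"s10.png",(320,120,440,220),6);st()
```

```text
7.45 [ 510.8 -149.4   58.3] [ 1.7996e+02 -7.0000e-02  1.8180e+01] [-0.6 -0.5 -0.4] 18.0 [ 0.44  0.74 -0.32  1.98  0.46  0.49  0.11]
7.55 [ 510.6 -149.4   58.2] [ 1.7996e+02 -6.0000e-02  1.8180e+01] [ 0.1  0.5 -0.4] 17.7 [ 0.44  0.74 -0.32  1.98  0.46  0.49  0.11]
```

View pics/s10.png

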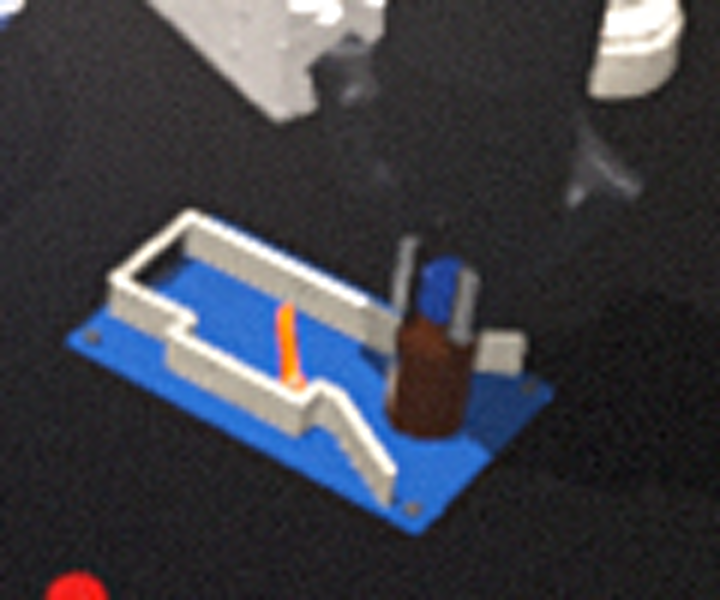

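View pics/w10.png

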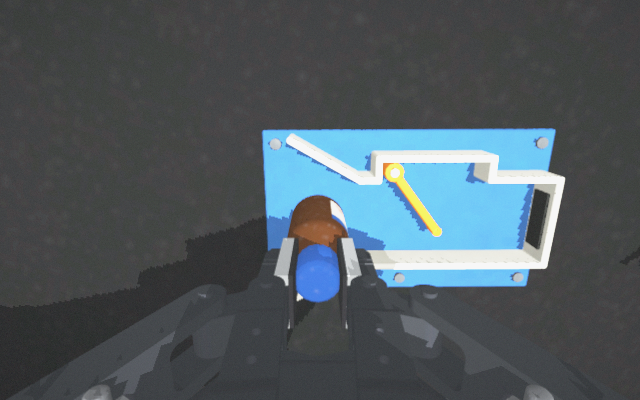

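The bottle is upright in the mouth, about 1 mm above the floor, and the gate is shut. I'll correct y by 1.4 mm, touch down, and start the slide.

Request:
{"method": "arm_command", "body": {"rows": [[[0,-1.4,0.5,0,0,0],[0,-1.4,0.8,0,0,0],[6,-1.4,0.8,0,0,0],[12,-1.4,0.8,0,0,0],[18,-1.4,0.8,0,0,0],[24,-1.4,0.8,0,0,0],[30,-1.4,0.8,0,0,0],[35,-1.4,0.8,0,0,0],[40,-1.4,0.8,0,0,0],[45,-1.4,0.8,0,0,0],[50,-1.4,0.8,0,0,0],[55,-1.4,0.8,0,0,0],[60,-1.4,0.8,0,0,0],[65,-1.4,0.8,0,0,0],[65,-1.4,0.8,0,0,0]]]}}

```text
clock: 8.8
eef_pos: [569.2, -129.4, 57.1]
tool_rot: [3.141, 0.006, 0.317]
force: [-5.1, -3.0, 8.5]
width: 18.1
```

Run:
```python
from h import *
st(); w=get_image("wrist"); save(w,"w11.png"); s=get_image("scene"); save(s,"s11.png",(320,120,440,220),6);st()
```

```text
8.8 [ 569.2 -129.4   57.1] [179.94   0.36  18.14] [-5.1 -3.   8.5] 18.1 [ 0.38  0.79 -0.33  1.83  0.43  0.6   0.09]
8.9 [ 569.1 -129.5   57.1] [179.94   0.34  18.12] [-5.2 -2.3  8. ] 17.7 [ 0.38  0.79 -0.33  1.83  0.43  0.6   0.09]
```

View pics/s11.png

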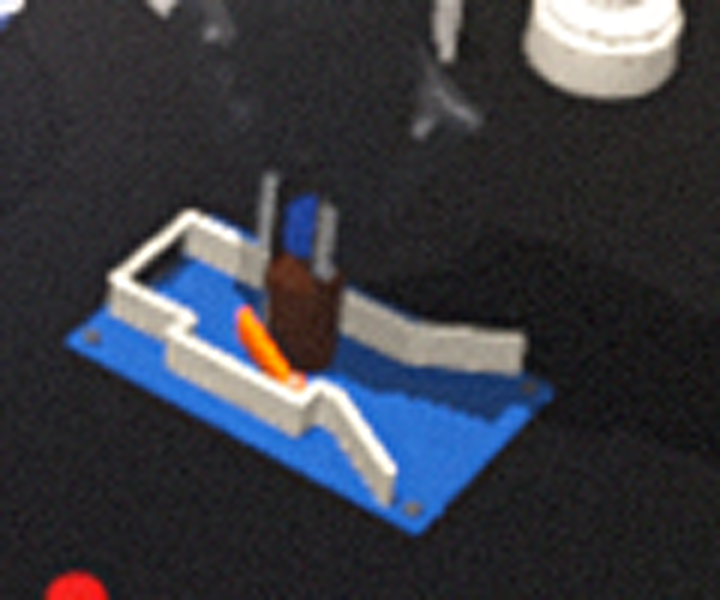

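View pics/w11.png

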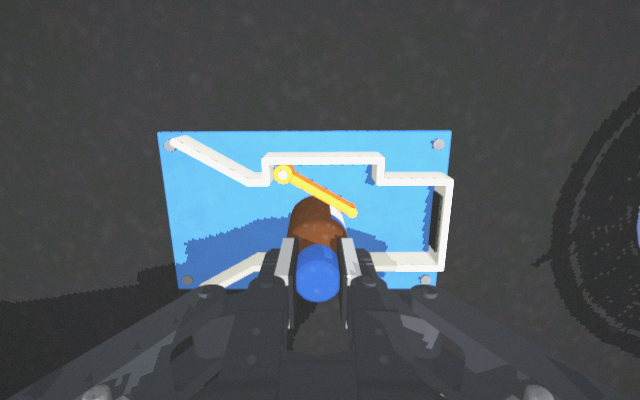

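The gate is swinging open with the bottle still upright and forces small. I'll carry on into the bay.

Request:
{"method": "arm_command", "body": {"rows": [[[5,-0.5,-0.3,0,0,0],[10,-0.5,-0.3,0,0,0],[15,-0.5,-0.3,0,0,0],[19,-0.5,-0.3,0,0,0],[23,-0.5,-0.3,0,0,0],[27,-0.5,-0.3,0,0,0],[31,-0.5,-0.3,0,0,0],[35,-0.5,-0.3,0,0,0],[38,-0.5,-0.3,0,0,0],[41,-0.5,-0.3,0,0,0],[41,-0.5,-0.3,0,0,0],[41,-0.5,-0.3,0,0,0],[41,-0.5,-0.3,0,0,0]]]}}

```text
clock: 9.98
eef_pos: [610.4, -114.0, 57.5]
tool_rot: [-3.141, 0.0, 0.318]
force: [-3.1, -1.6, 5.4]
width: 17.8
```

Run:
```python
from h import *
st(); w=get_image("wrist"); save(w,"w12.png"); s=get_image("scene"); save(s,"s12.png",(320,120,440,220),6);st()
h=sensors.read_state()["eef_pos"]-np.array([550.75,-134.64,0]);c,s=np.cos(.3198),np.sin(.3198);print(c*h[0]+s*h[1],c*h[1]-s*h[0])
```

```text
9.98 [ 610.4 -114.    57.5] [-1.7999e+02  2.0000e-02  1.8200e+01] [-3.1 -1.6  5.4] 17.8 [ 0.35  0.83 -0.34  1.73  0.42  0.66  0.09]
10.08 [ 610.4 -114.    57.5] [-1.7999e+02  1.0000e-02  1.8200e+01] [-2.  -1.   5.6] 17.7 [ 0.35  0.83 -0.34  1.73  0.42  0.66  0.09]
63.112263311194184 0.8552294293813958
```

View pics/s12.png

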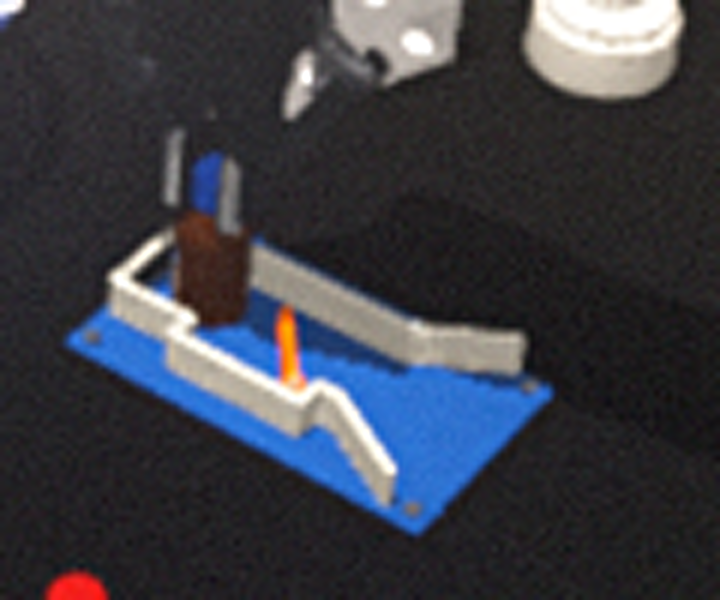

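View pics/w12.png

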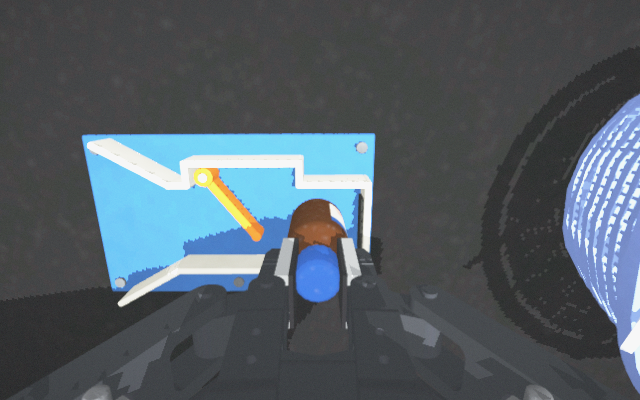

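The gate has snapped shut behind the bottle, which is at x ≈ 63, y ≈ 1 in the lane frame. Release, then lift away.

Request:
{"method": "arm_command", "body": {"rows": [[[0,0,0,0,0,0],[0,0,0,0,0,0],[0,0,0,0,0,0],[0,0,0,0,0,0],[0,0,-5,0,0,0],[0,0,-15,0,0,0],[0,0,-30,0,0,0],[0,0,-50,0,0,0],[0,0,-75,0,0,0],[0,0,-100,0,0,0],[0,-25,-115,0,0,0],[0,-45,-120,0,0,0],[0,-45,-120,0,0,0],[0,-45,-120,0,0,0]]], "claw": 0.1}}

```text
clock: 11.25
eef_pos: [596.7, -70.2, 178.8]
tool_rot: [3.141, -0.002, 0.32]
force: [0.6, 0.1, -1.4]
width: 47.1
```

Run:
```python
from h import *
st(); w=get_image("wrist"); save(w,"w13.png",(180,60,480,300),2.6); s=get_image("scene"); save(s,"s13.png",(180,100,440,290),3);st()
```

```text
11.25 [596.7 -70.2 178.8] [ 1.7997e+02 -1.2000e-01  1.8340e+01] [ 0.6  0.1 -1.4] 47.1 [ 0.33  0.65 -0.42  1.71  0.33  0.85  0.09]
11.35 [596.4 -72.6 177.4] [179.94   0.    18.15] [ 0.2  0.2 -0.2] 46.8 [ 0.33  0.65 -0.42  1.71  0.33  0.85  0.09]
```

View pics/s13.png

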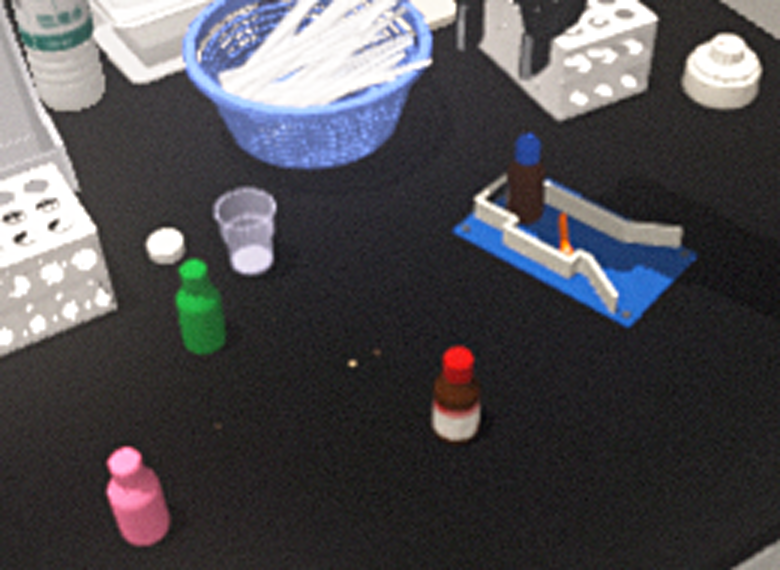

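View pics/w13.png

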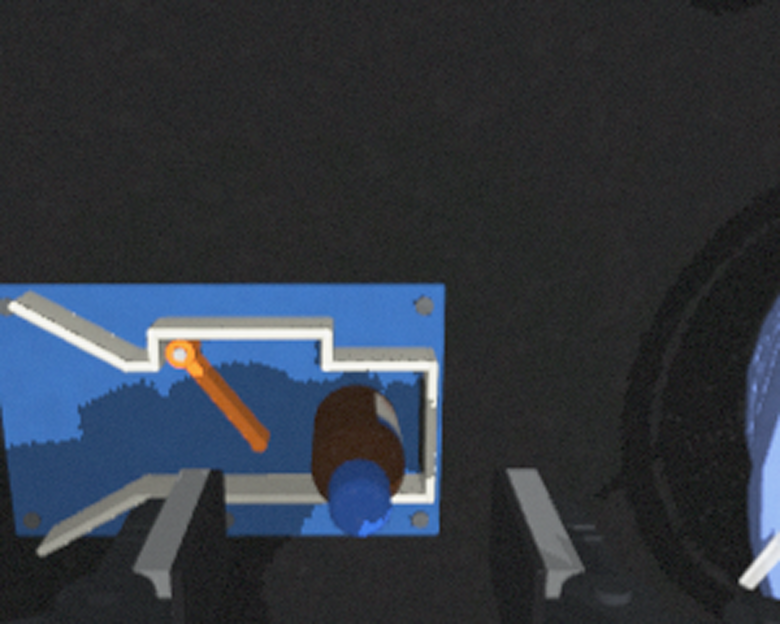

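The bottle stands in the bay with the gate shut, and the red bottle is where it was. One numeric check, then hand in.

Run:
```python
from h import *
w=get_image("wrist")
b=pt(w,180+362.5/2.6-.5,60+503.5/2.6-.5,80)-np.array([550.75,-134.64,0]);c,s=np.cos(.3198),np.sin(.3198);print(c*b[0]+s*b[1],c*b[1]-s*b[0])
S=get_image("scene"); print("red",pt(S,180+458/3,100+357/3,76).round(1)); st()
print(order.finish_job())
```

```text
63.28271667131578 -2.3603113504398756
red [453.4  55.7  76. ]
11.45 [596.2 -73.  176.8] [1.7997e+02 5.0000e-02 1.8090e+01] [-0.3  0.  -0.3] 46.9 [ 0.33  0.65 -0.42  1.71  0.33  0.85  0.09]
the job is handed in; nothing more can be done
None
```

The blue-capped bottle is standing in the bay with the gate shut behind it, and I handed the job in at about 11.5 s of the 45 s allowed. I gripped it by the cap, stood it in the lane mouth, and slid it along the floor past the gate. Then I let go and lifted the gripper clear. No verdict was reported.

**Last checks:**
- **Bottle:** the final picture puts it upright at about x 63 mm, y −2 mm in the lane. The gripper's own reading at release was x 63 mm, y +1 mm, so the two differ by about 3 mm sideways. Both are inside the limits.
- **Gate:** it looks fully shut in both the scene and wrist pictures. I could only judge this by eye.
- **Red bottle:** it is still standing and, within camera error (about 2 mm), hasn't moved.
- **Forces:** the force readings I saw stayed below about 11 N, and the gripper was touching nothing when I handed in.

No check failed.

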